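Set the engraver's speed four clicks up and start it

TASK

With a fingertip, push the red grip bar of the click-stop speed dial on the blue control box clockwise (seen from above) by exactly four clicks from where it now stands, without going past the fourth and without pinching the bar. Then press the green start button down with a fingertip and let it come up again. Leave the things that lie about the box where they are.

Things in the scene. Friction and masses are not known exactly. Their poses are not given: they have to be found in the camera images.
- speed_box: blue speed control box of the engraving tool, fixed to the bench, 130 x 210 mm and 50 mm high (black top plate to 51 mm). Origin: centre of its underside; z up. In its frame the dial's axis is at x = 0, y = +45 mm and the button's at x = -12 mm, y = -62 mm
- dial (a joint): speed dial on top of the box: rad, growing clockwise seen from above. Ten click positions every 24 degrees (0.419 rad) from 0 to 3.770, a solid stop just beyond either end; it starts in one of the lowest four, so four more are always free. The pointer end of its bar stands in the box frame at 108 degrees (from x towards y) minus the joint value
- dial_axis (a point): point on the dial's vertical axis on the upper face of its round grey disc (80 mm in diameter, upper face 58.5 mm above the bench). Sprung clicks: leaving one takes about 0.16 N m (some 6 N on the bar 28 mm from the axis), resistance falls to nothing half-way, and from there the dial snaps on into the next click by itself and holds there
- dial_pointer (a point): outer end of the white line on the dial's red grip bar: 36 mm from the axis, on top of the bar, 79.5 mm above the bench. The bar lies straight across the disc: 76 mm long, 12 mm thick, 21 mm high (shoulders 18 mm high, a thin ridge 3 mm higher along the middle). Either end may be pushed; only one has the white line. Touching both long sides (dial_c2, dial_c3) at once is pinching
- start_button (a joint): green round push button, 28 mm in diameter, in a black collar of 44 mm: m, 0 when up, growing to 0.006 when fully down; spring, about 5 N fully down, comes up by itself
- start_button_top (a point): centre of the button's top face, 72.5 mm above the bench when up; the collar's top is 10 mm lower
- bit_stand: loose bystander: small black block with four burrs, 22 x 56 x 42 mm; origin under its centre
- marker: loose bystander: grey marker pen, 125 mm long, 17 mm thick, lying; origin under its centre
- tape_roll: loose bystander: roll of paper tape lying flat, 54 mm across, 19 mm high; origin under its centre
- stone_disc: loose bystander: pale stone disc with a hollow, 60 mm across, 14 mm high; origin under its centre
- sanding_block: loose bystander: brown cork sanding block, 58 x 95 x 26 mm; origin under its centre
- pumice: loose bystander: pale pumice stone, 45 x 68 x 27 mm; origin under its centre

How it is judged (in metres and radians):
On the way, in this order (a step that is already met when the one before it is completed fails the run):
1. the dial rests four clicks clockwise of its start, the button still up (distance of dial_pointer from where it was at the start of the episode between 0.0504 and 0.0564 m and value of joint start_button below 0.0015 m), for 0.2 s.
2. the start button is pressed down (value of joint start_button above 0.004 m), for 0.05 s.
At the end, for the whole second after the job is handed in: the dial rests in the fourth click position clockwise of its start (within 0.3 of a click) and the start button, after having been pressed, is up again (distance of dial_pointer from where it was at the start of the episode between 0.0504 and 0.0564 m and value of joint start_button below 0.001 m); the robot touches nothing.
It fails at once if the dial is turned past the fourth click (more than 0.6 of a click beyond) (distance of dial_pointer from where it was at the start of the episode above 0.0591 m).
It fails at once if the start button is pressed before the dial stands four clicks on (value of joint start_button above 0.003 m and distance of dial_pointer from where it was at the start of the episode below 0.0504 m).
It fails at once if the bar is pinched: fingers press on both its sides at once (contact force between the fingers and dial_c2 above 0.7 N and contact force between the fingers and dial_c3 above 0.7 N).
It fails at once if a bystander is lifted, carried or pushed by more than 25 mm (distance of any of bit_stand, marker, tape_roll, stone_disc, sanding_block, pumice from where it was at the start of the episode above 0.025 m).
It also fails if it takes over 51 s, if anything falls off the work surface, if the arm or the gripper's body presses on something with over 40 N, if the wrist force passes 120 N, or if a joint passes its speed limit or range.

ROBOT

A 7-joint arm with a two-finger parallel gripper is mounted at the origin on the work surface; the furniture and walls round the work are solid. World frame = base frame: x ahead of the robot, y to its left, z up, the work surface at z = 0. Lengths are in mm, angles in rad, forces in N, time in s.
With the tool pointing down it reaches from about 400 to 875 mm from the base axis. Payload 4.4 kg.
Tool frame: the origin (TCP) lies on the centre line of the jaws, within the pads' length; the fingertips stand 25 mm ahead of it and the grasp point (between the pads) lies 6 mm ahead of it (ctrl.finger_overhang is the distance from the TCP to the fingertips, in mm); z points along the fingers, y is the line along which they close (so a half turn about z gives the same grasp; the last joint's range is limited). The gripper opens to 85 mm and grips with 20 to 120 N. Pads are 22 mm wide; open, the fingers measure 114 mm over their backs; the gripper's body (76 mm by 85 mm) begins 54 mm behind the grasp point. The pads swing forward as they close: fully open they stand 13 mm farther back than shut.
Start: joints at [-1.231, 0.628, 0.038, 1.517, -0.027, 0.996, -0.02], TCP at [256.569, 597.235, 256.313] pointing down, gripper open.
Joint ranges: [-3.06, 3.06], [-0.37, 2.12], [-1.25, 1.32], [0.18, 2.47], [-1.1, 4.24], [0.23, 1.98], [-2.94, 2.94]. Speed limits (rad/s): [2.57, 2.57, 3.14, 3.14, 3.14, 3.14, 3.14].

INTERFACE

Orientations are given as [roll, pitch, yaw] about the fixed x, y, z axes, in that order (R = Rz(yaw) Ry(pitch) Rx(roll)).
In Python, from cell import ctrl gives the robot as it stands. The module is installed in compiled form; this text tells all that it offers.
- The arm moves only by the tool play_rows, never from a script. Its argument "targets" is a list of rows, each a list of 5 numbers: the closure, from 0 (fully open) to 1 (shut), then the shift along the tool's x, y, z in cm, then the turn about the tool's z in degrees. In form: [[gripper, dx, dy, dz, spin], ...]. A call has 1 to 10 rows; each row is the pose to reach, as a shift and turn from the pose commanded when the call began, along the tool's axes at that moment; what a row does not reach only later rows make up. A row lasts 1/10 s, in which the tool goes at most 50 mm and 8.59 degrees, less where a joint would pass 70% of its speed; a pose out of reach is approached as far as the arm can. A call with a gripper value outside its range is refused whole. The fingers move at their own pace and stop on an object; the grip force is fixed at half the most. Time passes only in rows, so rows that repeat a pose let the fingers close. It gives the time, the measured TCP pose, the force, the opening and the grip force at its end, in the units of the state.
- ctrl.read_state(): the state, without advancing time (a new reading comes with each control period).
- ctrl.get_image(name): name is "side" or "top" or "wrist"; returns (picture, depth): 480x640x3 uint8, red, green, blue; 480x640 float32, mm along the optical axis (not along the pixel's ray), 0 where there is no reading.
- ctrl.calibration(name): a dict with "vfov" (degrees; the focal length in pixels is half the picture's height over the tangent of half this angle, whatever the lens; pixels are square), "cx", "cy" (the principal point, pixels), "extrinsics" (4x4, takes a point from camera to world coordinates); the wrist camera has in their place "mount" (4x4, takes a point from camera to tool coordinates, whose origin is the TCP and whose axes are the flange's). Camera axes: x right, y down, z forward; pixel columns grow to the right and rows downward; lengths in mm; the calibration is good to about 2 mm. A picture is of the moment at which its call begins: read the wrist's pose just before it. calibration takes no time and is no camera call.
- ctrl.finish_job(): hands the job in; it is judged then, once.
Trained networks look in the newest picture that a camera, given by its name, has taken for a name from the list of things; names that differ only in an ending like _2 or _b are one class to them, and where a whole thing is asked for, a point or a joint stands for the part that bears it (a point fixed in the world has none). Each returns a list of dicts, best first, with "confidence" (0 to 1); they miss things now and then, are a little off and sometimes report something else, mostly with a low value. They report only what shows in the picture. A call takes as long as a camera call.
- ctrl.search_frame(camera, name): "bbox" ([left, top, right, bottom] in pixels, round what is visible of it).
- ctrl.trace(camera, name): "pixels" (480x640 bool, what is visible of it) and "bbox" ([left, top, right, bottom] in pixels, round what is visible of it).
The state is a dict: "clock": time; "qpos": joint angles; "qd": joint speeds; "tau": joint torques, N m; "eef_pos": TCP position; "tool_rot": TCP orientation; "force": force on the tool from outside, world axes, zero at the start; "torque": the same for the moment, N m; "width": finger opening in mm; "gripper_force": force on a finger pad.
Only numpy, scipy, OpenCV 4.12 (cv2) and the standard library are available. Lean on these libraries where they do the work, as an engineer would, in place of code of your own. Each camera call takes 0.05 s, during which the arm holds its last target. There are 200 camera calls.

## Working session

There is one attempt and no reset: what is moved stays moved. The work goes in short steps, Python scripts to look and compute and a tool call to move; the robot and the scene stay as the last step left them, time stands still between calls to the robot, and variables do not carry over. Pictures are saved under pics/ and viewed, at most 10 in all, crops included, and the job is handed in when it is done.

Besides the shell and the picture viewer there is one more tool, called by a JSON object that holds its "fn" and its "kwargs". play_rows: Moves the arm, as the interface text tells. Its arguments: {"type":"object","properties":{"targets":{"type":"array"}},"required":["targets"]}

```bash
mkdir -p pics; cat > h.py <<'E'
import numpy as np, cv2
from cell import ctrl
from scipy.spatial.transform import Rotation as R
def cam(n):
    c=ctrl.calibration(n); f=240/np.tan(np.radians(c['vfov']/2))
    if 'extrinsics' in c: T=np.array(c['extrinsics'])
    else:
        s=ctrl.read_state(); B=np.eye(4); B[:3,:3]=R.from_euler('xyz',s['tool_rot']).as_matrix(); B[:3,3]=s['eef_pos']
        T=B@np.array(c['mount'])
    return f,c['cx'],c['cy'],T
def onplane(C,u,v,z):
    f,cx,cy,T=C; d=T[:3,:3]@np.array([(u-cx)/f,(v-cy)/f,1]); o=T[:3,3]
    return o+d*(z-o[2])/d[2]
def depthpt(C,u,v,D):
    f,cx,cy,T=C
    return T[:3,:3]@(np.array([(u-cx)/f,(v-cy)/f,1])*D)+T[:3,3]
def proj(C,p):
    f,cx,cy,T=C; q=T[:3,:3].T@(np.array(p)-T[:3,3]); return np.array([cx+f*q[0]/q[2],cy+f*q[1]/q[2]])
def save(n,im): cv2.imwrite('pics/'+n+'.png',cv2.cvtColor(im,cv2.COLOR_RGB2BGR))
E
python3 - <<'E'
from h import *
s=ctrl.read_state();print({k:np.round(v,3) for k,v in s.items()}, ctrl.finger_overhang)
for n in ['top','side']:
    C=cam(n);im,d=ctrl.get_image(n);save(n,im);print(n,C[0],C[3][:3,3].round())
    for k in ['speed_box','dial','start_button','bit_stand','marker','tape_roll','stone_disc','sanding_block','pumice']:
        r=ctrl.trace(n,k)
        for q in r[:2]:
            m=q['pixels']; v,u=np.nonzero(m); 
            if len(u)==0: continue
            D=np.median(d[m]); print(k,round(q['confidence'],2),q['bbox'],depthpt(C,u.mean(),v.mean(),D).round(1))
E
```

```text
{'clock': np.float64(0.0), 'qpos': array([-1.231,  0.629,  0.038,  1.518, -0.027,  0.996, -0.02 ]), 'qd': array([-0.001, -0.   ,  0.   ,  0.002, -0.002,  0.   , -0.   ]), 'tau': array([ 0.0000e+00, -5.6341e+01,  1.2270e+00, -1.9344e+01,  1.1000e-02,
        1.1000e-02, -0.0000e+00]), 'eef_pos': array([256.363, 596.695, 255.39 ]), 'tool_rot': array([-3.14 ,  0.   ,  2.736]), 'force': array([-0.393,  0.327,  0.371]), 'torque': array([ 0.024,  0.034, -0.004]), 'gripper_force': np.float64(0.0), 'width': np.float64(85.526)} 25.0
top 497.6532365457534 [394.  22. 976.]
speed_box 0.65 [238.7, 209.1, 355.8, 289.8] [575.7  67.8  54.8]
dial 0.72 [254.3, 224.7, 298.9, 266.7] [585.2 112.8  61.2]
bit_stand 0.82 [244.4, 296.7, 273.3, 310.0] [478.9 145.1  16. ]
marker 0.76 [288.4, 311.1, 350.6, 322.7] [453.9  33.9  16.3]
tape_roll 0.82 [373.4, 234.6, 400.4, 262.8] [ 579.9 -105.7   18.8]
tape_roll 0.31 [242.7, 206.7, 354.6, 291.2] [575.7  67.6  55. ]
stone_disc 0.64 [209.1, 223.6, 238.5, 258.3] [599.3 217.6  13.5]
stone_disc 0.38 [312.2, 171.5, 369.5, 216.5] [688.  -20.7  25.8]
sanding_block 0.67 [24
[... 330 characters left out ...]
.   59.3]
dial 0.96 [280.5, 253.4, 336.6, 301.9] [586.3 121.7  64.9]
dial 0.51 [393.5, 242.9, 414.9, 306.6] [454.8  42.1  15.5]
start_button 0.79 [330.6, 218.5, 342.4, 235.1] [558.9  14.3  71.9]
bit_stand 0.7 [372.6, 297.6, 396.6, 347.3] [481.  153.   19.8]
marker 0.73 [218.4, 266.3, 255.3, 305.3] [694.1 108.   21.4]
marker 0.68 [280.8, 257.8, 338.7, 303.0] [586.3 121.4  64.6]
tape_roll 0.85 [317.4, 196.2, 346.1, 218.8] [ 580.3 -103.1   16. ]
stone_disc 0.87 [267.1, 337.6, 315.6, 379.2] [600.1 222.9  13.2]
sanding_block 0.93 [225.1, 205.7, 289.5, 262.0] [689.5  -8.4  24.3]
pumice 0.8 [223.3, 267.0, 252.5, 309.1] [693.8 108.   21.5]
pumice 0.71 [280.6, 252.7, 340.9, 302.5] [586.1 121.9  64.7]
```

```bash
python3 - <<'E'
import cv2
a=cv2.imread('pics/top.png')[160:340,195:415];cv2.imwrite('pics/topc.png',cv2.resize(a,None,fx=3.3,fy=3.3,interpolation=cv2.INTER_CUBIC))
E
```

```text
(no output)
```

View pics/topc.png

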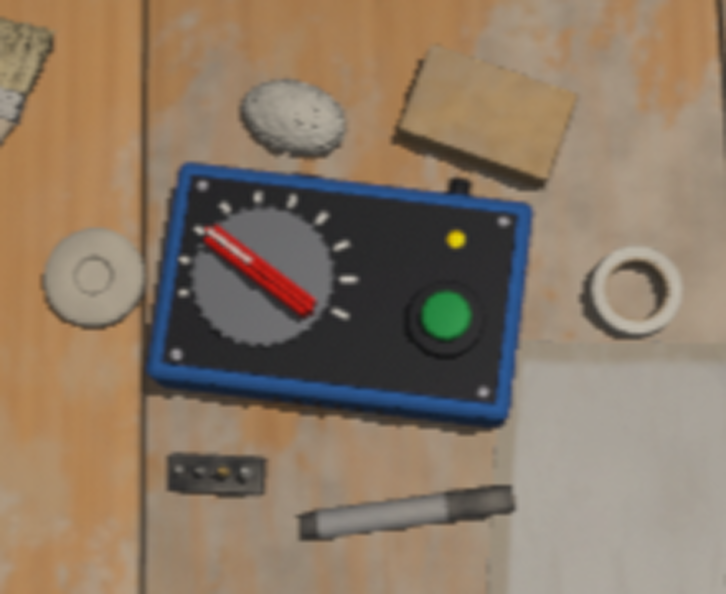

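The top view shows the pointer end of the bar at crop (208,233), the third mark. The button is at (446,315). Next I'll fit positions by colour in both views.

```bash
cat >> h.py <<'E'
def fit(n,name=None):
    C=cam(n);im,d=ctrl.get_image(n)
    if name: save(name,im)
    h=cv2.cvtColor(im,cv2.COLOR_RGB2HSV); H,S,V=[h[...,i].astype(int) for i in range(3)]
    out={}
    def big(m):
        k,l,st,_=cv2.connectedComponentsWithStats(m.astype(np.uint8),connectivity=8)
        return l==1+np.argmax(st[1:,4])
    red=big(((H<8)|(H>172))&(S>150)&(V>70)); gr=big((H>50)&(H<85)&(S>120)&(V>50)); bl=big((H>100)&(H<120)&(S>130)&(V>60))
    def pts(m):
        v,u=np.nonzero(m&(d>0)); f,cx,cy,T=C; D=d[v,u]
        return (T[:3,:3]@np.c_[(u-cx)/f*D,(v-cy)/f*D,D].T).T+T[:3,3]
    for k,m in dict(red=red,green=gr).items():
        p=pts(m); z=np.percentile(p[:,2],90); v,u=np.nonzero(m)
        t=p[p[:,2]>z-4]; r=cv2.minAreaRect(t[:,:2].astype(np.float32))
        out[k]=(z,r); print(n,k,'ztop',z.round(1),'rect',np.round(r[0],1),np.round(r[1],1),round(r[2],1),'mean',t.mean(0).round(1),m.sum())
    p=pts(bl); p=p[p[:,2]>46]; 
    if len(p)>50:
        r=cv2.minAreaRect(p[:,:2].astype(np.float32)); out['box']=r; print(n,'box',np.round(r[0],1),np.round(r[1],1),round(r[2],1),p[:,2].max())
    return out,C,im,d,red
E
python3 - <<'E'
from h import *
for n in ['top','side']: fit(n)
E
```

```text
top red ztop 54.7 rect [457.  384.1] [ 34.4 103.7] 41.8 mean [457.3 380.4  53.1] 715
top green ztop 75.2 rect [558.6   8.6] [25.7 26.4] 23.8 mean [558.7   9.1  73.6] 183
top box [579.6  68. ] [206.5 128.4] 81.3 56.88018353568316
side red ztop 54.0 rect [482.5 360.1] [34.4 33.7] 41.9 mean [487.7 358.1  52.7] 566
side green ztop 74.4 rect [559.2  10.5] [25.2 27. ] 35.8 mean [559.5  11.   73.2] 172
side box [580.6  69.3] [209.5 126.3] 81.1 54.52794463135649
```

{"fn": "play_rows", "kwargs": {"targets": [[1,0,0,0,0]]}}

```text
clock: 1.2
eef_pos: [256.6, 597.2, 256.3]
tool_rot: [3.142, -0.0, 2.736]
force: [-0.2, -0.5, 1.1]
width: 72.8
gripper_force: 0.0
```

{"fn": "play_rows", "kwargs": {"targets": [[1,-5,-3.2,0,2],[1,-10,-6.4,0,4],[1,-15,-9.5,0,6],[1,-20,-12.8,0,8],[1,-25,-16,0,10],[1,-30,-19,0,12],[1,-35,-22.3,0,14],[1,-40,-25.5,0,15.6],[1,-45,-28.7,0,15.6],[1,-49.4,-31.5,0,15.6]]}}

```text
clock: 2.2
eef_pos: [538.8, 182.2, 256.6]
tool_rot: [3.141, 0.0, 2.464]
force: [0.5, 1.1, 0.5]
width: -0.0
gripper_force: 0.0
```

{"fn": "play_rows", "kwargs": {"targets": [[1,0,0,0,0],[1,0,0,0,0]]}}

```text
clock: 2.4
eef_pos: [538.5, 182.2, 256.3]
tool_rot: [-3.142, 0.0, 2.46]
force: [-0.4, 0.3, -0.4]
width: 0.4
gripper_force: 0.0
```

```bash
sed -i 's/red=big(((H<8)|(H>172))&(S>150)&(V>70))/red=((H<8)|(H>172))\&(S>150)\&(V>70); f0,cx0,cy0,T0=C; vv,uu=np.mgrid[:480,:640]; W=np.stack([(uu-cx0)\/f0*d,(vv-cy0)\/f0*d,d],-1)@T0[:3,:3].T+T0[:3,3]; red=big(red\&(abs(W[...,0]-587)<60)\&(abs(W[...,1]-113)<60)\&(W[...,2]>60))/' h.py
python3 - <<'E'
from h import *
for n in ['top','side','wrist']:
    try: fit(n,n+'2')
    except Exception as e: print(n,e)
E
```

```text
top red ztop 80.3 rect [586.3 111.9] [71.4 12. ] 51.2 mean [583.7 109.2  78.5] 217
top green ztop 75.2 rect [558.8   8.7] [24.  26.6] 87.8 mean [558.7   8.8  73.6] 184
top box [571.8  69.4] [207.3 144.4] 81.6 320.47607074792904
side red ztop 80.2 rect [586.3 113.7] [72.5 12.5] 53.4 mean [582.9 110.6  78.2] 272
side green ztop 74.2 rect [550.2  93.7] [ 25.6 199.3] 6.2 mean [559.1  11.9  73.9] 183
side box [580.8  70.4] [207.9 127.8] 81.3 54.28569441891682
wrist red ztop 79.4 rect [571.5  95.6] [30.4 11.6] 51.3 mean [571.9  96.3  77.5] 544
wrist green ztop 282.7 rect [504.5 164.7] [5.5 1.6] 53.0 mean [504.6 164.7 286. ] 408
wrist box [542.6  90.2] [231.2 140.3] 61.2 290.5923263019646
```

View pics/wrist2.png

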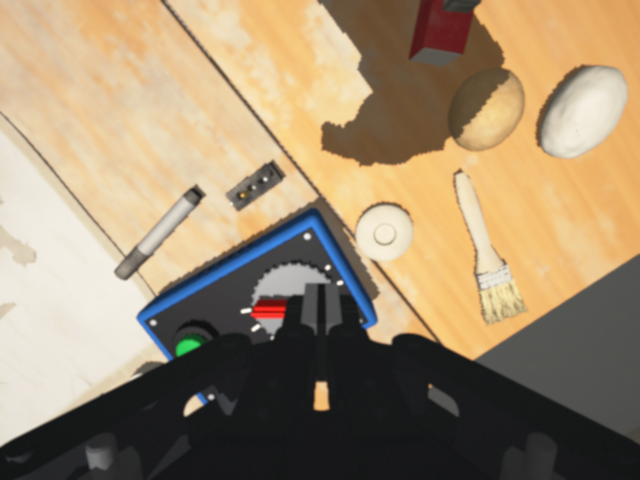

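The wrist view shows the closed fingertips at about (303–340, 285–335), with the bar's tail at (270,309) and the button at (188,345). I'll measure the fingertip size from depth.

```bash
python3 - <<'E'
from h import *
c=ctrl.calibration('wrist');f,cx,cy,_=cam('wrist');M=np.array(c['mount']);print(f,M.round(2))
im,d=ctrl.get_image('wrist')
v,u=np.mgrid[:480,:640]
P=np.stack([(u-cx)/f*d,(v-cy)/f*d,d],-1)@M[:3,:3].T+M[:3,3]
for z0 in (-30,-20,-10,0,8,14,18,21,24,27):
    m=(d>0)&(abs(P[...,2]-z0)<2)&(abs(P[...,0])<60)&(abs(P[...,1])<70)
    if m.any():q=P[m];print(z0,m.sum(),'x',np.percentile(q[:,0],[1,50,99]).round(1),'y',np.percentile(q[:,1],[1,50,99]).round(1))
E
```

```text
364.38635330457646 [[ 0.0000e+00 -9.6000e-01 -2.7000e-01  6.9710e+01]
 [ 1.0000e+00  0.0000e+00 -0.0000e+00  6.0000e-02]
 [ 0.0000e+00 -2.7000e-01  9.6000e-01 -1.1777e+02]
 [ 0.0000e+00  0.0000e+00  0.0000e+00  1.0000e+00]]
-30 4204 x [-7.6  9.  13.7] y [-36.6   2.8  36.5]
-20 1164 x [-9.2 12.3 14.5] y [-28.5   1.6  28.6]
-10 309 x [-8.7 11.4 12.1] y [-6.5  0.   6.3]
0 377 x [ 6.9  8.  12.1] y [-13.6   0.   13.1]
8 332 x [ 6.9  8.  12.1] y [-13.4   0.4  13.1]
14 281 x [ 7.   8.2 12.1] y [-13.4   0.   13. ]
18 181 x [ 7.1 11.4 12.2] y [-12.   -0.4  11.8]
21 63 x [11.  11.5 11.8] y [-6.3  0.   6.1]
```

{"fn": "play_rows", "kwargs": {"targets": [[1,-2.5,0.2,1,0],[1,-5.1,0.4,3,0],[1,-5.1,0.4,7,0],[1,-5.1,0.4,11,0],[1,-5.1,0.4,14,0],[1,-5.1,0.4,16,0],[1,-5.1,0.4,16.8,0],[1,-5.1,0.4,16.8,0],[1,-5.1,0.4,16.8,0]]}}

```text
clock: 3.5
eef_pos: [580.6, 155.8, 89.3]
tool_rot: [3.14, 0.001, 2.465]
force: [1.2, 0.8, -0.3]
width: 0.1
gripper_force: 0.0
```

```bash
python3 - <<'E'
from h import *
fit('side','side3')
s=ctrl.read_state();print(s['eef_pos'],s['tool_rot'],s['force'])
a=cv2.imread('pics/side3.png')[190:350,210:420];cv2.imwrite('pics/side3c.png',cv2.resize(a,None,fx=3.5,fy=3.5,interpolation=cv2.INTER_CUBIC))
E
```

```text
Traceback (most recent call last):
  File "h.py", line 28, in fit
    red=((H<8)|(H>172))&(S>150)&(V>70); f0,cx0,cy0,T0=C; vv,uu=np.mgrid[:480,:640]; W=np.stack([(uu-cx0)/f0*d,(vv-cy0)/f0*d,d],-1)@T0[:3,:3].T+T0[:3,3]; red=big(red&(abs(W[...,0]-587)<60)&(abs(W[...,1]-113)<60)&(W[...,2]>60)); gr=big((H>50)&(H<85)&(S>120)&(V>50)); bl=big((H>100)&(H<120)&(S>130)&(V>60))
                                                                                                                                                             ~~~^^^^^^^^^^^^^^^^^^^^^^^^^^^^^^^^^^^^^^^^^^^^^^^^^^^^^^^^^^^^^^^^^
  File "h.py", line 27, in big
    return l==1+np.argmax(st[1:,4])
                ~~~~~~~~~^^^^^^^^^^
ValueError: attempt to get argmax of an empty sequence
```

```bash
python3 - <<'E'
from h import *
for n in ['top','wrist']:
    im,d=ctrl.get_image(n);save(n+'3',im)
s=ctrl.read_state();print(s['eef_pos'],s['tool_rot'],s['force'])
a=cv2.imread('pics/top3.png')[180:330,215:415];b=cv2.imread('pics/wrist3.png')
cv2.imwrite('pics/c3.png',np.hstack([cv2.resize(a,(400,300)),cv2.resize(b,(400,300))]))
E
```

```text
[580.91151021 155.41725413  89.70499611] [3.13948891e+00 1.39156325e-03 2.46386934e+00] [-1.09698475 -0.31664661 -0.56793661]
```

View pics/c3.png

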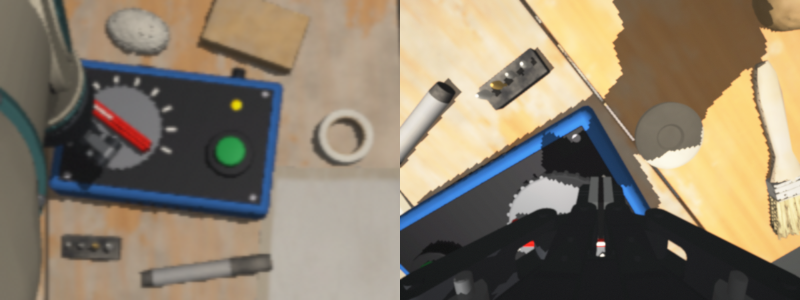

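Top view: the fingertip sits just counter-clockwise of the pointer end, so I'll push the first click.

{"fn": "play_rows", "kwargs": {"targets": [[1,-0.7,-0.15,0,0],[1,-1.37,-0.15,0,0],[1,-1.57,-0.03,0,4],[1,-1.78,0.07,0,8],[1,-2.0,0.15,0,12],[1,-2.22,0.22,0,16],[1,-2.33,0.25,0,18],[1,-2.33,0.25,0,18]]}}

```text
clock: 4.45
eef_pos: [600.4, 141.6, 88.4]
tool_rot: [3.141, 0.001, 2.149]
force: [0.2, -0.0, -0.5]
width: -0.3
gripper_force: 0.0
```

```bash
cat >> h.py <<'E'
def red(n='top'):
    C=cam(n);im,d=ctrl.get_image(n)
    h=cv2.cvtColor(im,cv2.COLOR_RGB2HSV); H,S,V=[h[...,i].astype(int) for i in range(3)]
    m=((H<8)|(H>172))&(S>150)&(V>70); f,cx,cy,T=C; v,u=np.nonzero(m); D=d[v,u]
    W=np.c_[(u-cx)/f*D,(v-cy)/f*D,D]@T[:3,:3].T+T[:3,3]
    w=W[(np.hypot(W[:,0]-586.5,W[:,1]-112.8)<45)&(W[:,2]>73)]
    r=cv2.minAreaRect(w[:,:2].astype(np.float32)); x,y,_,_=cv2.fitLine(w[:,:2].astype(np.float32),cv2.DIST_L2,0,.01,.01)[:,0]*1.0 if 0 else cv2.fitLine(w[:,:2].astype(np.float32),cv2.DIST_L2,0,.01,.01).ravel()
    s=ctrl.read_state()
    A=np.array(s['eef_pos'])[:2]-[586.5,112.8]; psi=s['tool_rot'][2]
    print('bar',np.round(r[0],1),np.round(r[1],1),round(r[2],1),'line',round(np.degrees(np.arctan2(y,x)),1),len(w))
    print('t',s['clock'],'pos',np.round(s['eef_pos'],1),'yaw',np.degrees(psi).round(1),'c(mm)',-(A@[np.cos(psi),np.sin(psi)]).round(1),-(A@[np.sin(psi),-np.cos(psi)]).round(1),'F',np.round(s['force'],1))
    save('top_%d'%(s['clock']*100),im)
E
python3 -c "
from h import *
red()"
```

```text
bar [582.2 110.2] [63.6 11.5] 27.3 line 25.3 139
t 4.5 pos [600.2 141.8  88.4] yaw 123.2 c(mm) -16.8 -27.3 F [ 1.1 -0.5  0.2]
```

{"fn": "play_rows", "kwargs": {"targets": [[1,-0.2,0.11,0,4],[1,-0.4,0.21,0,8],[1,-0.61,0.29,0,12],[1,-0.83,0.36,0,16],[1,-1.05,0.41,0,20],[1,-1.27,0.45,0,24],[1,-1.27,0.45,0,24]]}}

```text
clock: 5.2
eef_pos: [610.7, 133.8, 88.3]
tool_rot: [3.141, 0.0, 1.731]
force: [-0.2, 0.3, -0.7]
width: 0.4
gripper_force: 0.0
```

```bash
python3 -c "
from h import *
red()"
```

```text
bar [585.6 112.7] [72.1 11.9] 3.5 line 2.9 195
t 5.25 pos [610.5 133.9  88.3] yaw 99.3 c(mm) -16.9 -27.1 F [ 0.4 -0.6 -0.2]
```

Two clicks done (bar at 3.3°). I'll repeat the same move for the third.

{"fn": "play_rows", "kwargs": {"targets": [[1,-0.2,0.11,0,4],[1,-0.4,0.21,0,8],[1,-0.61,0.29,0,12],[1,-0.83,0.36,0,16],[1,-1.05,0.41,0,20],[1,-1.27,0.45,0,24],[1,-1.27,0.45,0,24]]}}

```text
clock: 5.95
eef_pos: [616.9, 121.9, 88.2]
tool_rot: [-3.142, 0.001, 1.313]
force: [-0.4, -0.0, 0.5]
width: 0.2
gripper_force: 0.0
```

```bash
python3 -c "
from h import *
red()"
```

```text
bar [586.2 112.8] [11.8 73.8] 69.5 line -21.1 199
t 6.0 pos [616.8 122.   88.2] yaw 75.3 c(mm) -16.6 -27.0 F [ 0.8 -0.3  0.3]
```

{"fn": "play_rows", "kwargs": {"targets": [[1,-0.2,0.11,0,4],[1,-0.4,0.21,0,8],[1,-0.61,0.29,0,12],[1,-0.83,0.36,0,16],[1,-1.05,0.41,0,20],[1,-1.27,0.45,0,24],[1,-1.27,0.45,0,24]]}}

```text
clock: 6.7
eef_pos: [617.8, 108.5, 88.2]
tool_rot: [-3.141, 0.001, 0.894]
force: [0.5, -0.7, 0.3]
width: 0.1
gripper_force: 0.0
```

```bash
python3 -c "
from h import *
red()"
```

```text
bar [585.9 113.2] [12.1 71.9] 44.2 line -45.2 196
t 6.75 pos [617.9 108.7  88.2] yaw 51.3 c(mm) -16.4 -27.0 F [-0.   0.7  1. ]
```

{"fn": "play_rows", "kwargs": {"targets": [[1,1.2,0,0,0],[1,1.2,0,-3,0],[1,1.2,0,-5,0],[1,-3,0.4,-5,0],[1,-7.5,1.1,-5,0],[1,-11.4,1.6,-5,0],[1,-11.4,1.6,-4,0],[1,-11.4,1.6,-3,0],[1,-11.4,1.6,-3,0]]}}

```text
clock: 7.65
eef_pos: [559.2, 12.1, 116.8]
tool_rot: [-3.139, 0.0, 0.896]
force: [-0.4, 0.5, -0.7]
width: 0.5
gripper_force: 0.0
```

```bash
python3 -c "
from h import *
red()
a=cv2.imread('pics/top_%d.png'%(ctrl.read_state()['clock']*100))[180:330,215:415];cv2.imwrite('pics/c4.png',cv2.resize(a,(800,600)))"
```

```text
Traceback (most recent call last):
  File "h.py", line 46, in red
    r=cv2.minAreaRect(w[:,:2].astype(np.float32)); x,y,_,_=cv2.fitLine(w[:,:2].astype(np.float32),cv2.DIST_L2,0,.01,.01)[:,0]*1.0 if 0 else cv2.fitLine(w[:,:2].astype(np.float32),cv2.DIST_L2,0,.01,.01).ravel()
                                                                                                                                            ~~~~~~~~~~~^^^^^^^^^^^^^^^^^^^^^^^^^^^^^^^^^^^^^^^^^^^^^^^^^^
cv2.error: OpenCV(4.12.0) /io/opencv/modules/imgproc/src/linefit.cpp:50: error: (-215:Assertion failed) count > 0 in function 'fitLine2D_wods'
```

```bash
python3 -c "
from h import *
try: red('side')
except Exception as e: print('x')
im,d=ctrl.get_image('side'); save('s4',im)
print(np.round(ctrl.read_state()['eef_pos'],1))
a=cv2.imread('pics/s4.png')[150:350,200:440];cv2.imwrite('pics/c4.png',cv2.resize(a,(720,600)))"
```

```text
bar [601.2 102.6] [10.2 36.9] 47.7 line -43.0 92
t 7.75 pos [559.7  11.8 117.7] yaw 51.3 c(mm) 95.6 -42.2 F [ 0.5  0.5 -0.1]
[559.7  11.5 118. ]
```

View pics/c4.png

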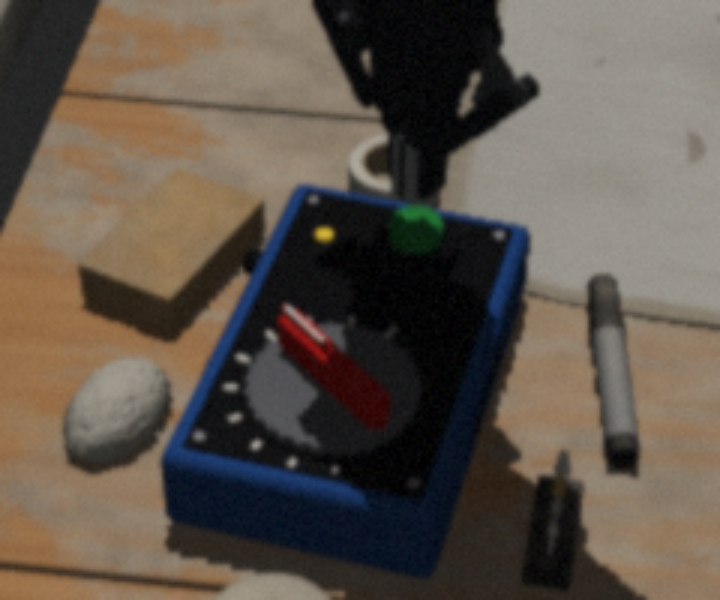

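The side view shows the dial at the fourth click and the fingertip over the green button at (417,228). Next is the press, then back up.

{"fn": "play_rows", "kwargs": {"targets": [[1,-0.2,0.1,1,0],[1,-0.2,0.1,1.8,0],[1,-0.2,0.1,2.2,0],[1,-0.2,0.1,2.4,0],[1,-0.2,0.1,2.6,0],[1,-0.2,0.1,2.6,0],[1,-0.2,0.1,2.6,0]]}}

```text
clock: 8.5
eef_pos: [558.2, 8.1, 92.5]
tool_rot: [-3.141, -0.0, 0.893]
force: [-2.7, 0.8, 4.2]
width: -0.1
gripper_force: 2.1
```

{"fn": "play_rows", "kwargs": {"targets": [[1,0,0,0.07,0],[1,0,0,0.1,0],[1,0,0,0.1,0]]}}

```text
clock: 8.8
eef_pos: [558.2, 8.0, 91.6]
tool_rot: [-3.141, -0.0, 0.893]
force: [-1.9, 0.8, 7.0]
width: -0.1
gripper_force: 3.4
```

{"fn": "play_rows", "kwargs": {"targets": [[1,0,0,-1,0],[1,0,0,-4,0],[1,0,0,-8,0],[1,-3,0,-11,0],[1,-8,0,-12,0],[1,-12,0,-12,0],[1,-12,0,-12,0],[1,-12,0,-12,0]]}}

```text
clock: 9.6
eef_pos: [483.5, -86.4, 212.0]
tool_rot: [3.14, -0.001, 0.89]
force: [-0.2, 1.0, 0.5]
width: 0.3
gripper_force: 0.0
```

```bash
python3 -c "
from h import *
for n in ['top','side']:
    try: red(n)
    except Exception as e: print('x')
    try: fit(n)
    except Exception as e: print('x')
"
```

```text
bar [585.5 113. ] [11.4 71.7] 46.3 line -45.6 181
t 9.65 pos [484.1 -85.4 211.6] yaw 51.1 c(mm) 218.6 -44.6 F [-0.2 -0.7  0.2]
top red ztop 80.2 rect [585.1 113.2] [11.1 70.7] 46.1 mean [581.4 117.   78.5] 216
top green ztop 75.3 rect [558.8   8.7] [25.3 25.5] 45.5 mean [558.6   9.1  73.6] 184
top box [579.6  67.9] [206.3 129. ] 81.4 56.31898923462313
bar [587.5 114.8] [11.5 74.8] 45.9 line -42.8 267
t 9.75 pos [484.3 -84.6 211.2] yaw 51.3 c(mm) 217.9 -43.7 F [ 0.7  1.1 -0.1]
side red ztop 80.2 rect [588.  114.5] [11.8 74.5] 45.2 mean [583.8 120.1  78.3] 271
side green ztop 74.6 rect [559.5  10. ] [27.  25.5] 49.3 mean [559.4  11.2  73.1] 177
side box [581.3  70.4] [206.9 128.1] 81.2 54.264324788467434
```

The bar stands at about −45° (fourth click), the button is back up at its starting height, and the arm is clear. Handing in.

```bash
python3 -c "
from cell import ctrl
print(ctrl.finish_job())"
```

```text
the job is handed in; nothing more can be done
None
```

I pushed the dial four clicks clockwise, pressed the start button (about 7 N) and let it come up, moved the arm clear of everything, and handed the job in; no verdict was returned.

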